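Stow a thin glass staining trough under the bench riser

TASK

Unpack the lidded amber glass staining trough and stow it in the bay under the low grey riser: lift it out of the packing tray by its bare middle, put it down on the worktop at the mouth of the bay and let go, then take it again by its near end and slide it in under the riser until it rests against the stop at the back, with the near end still standing out. The glass is thin: never squeeze it with more than about 20 N, keep it level, set it down without dropping it, and meet the riser and its stop gently. Leave the bottles, the timer and the slide box on the riser where they are.

Things in the scene. Friction and masses are not known exactly. Their poses are not given: they have to be found in the camera images.
- trough: lidded rectangular staining trough, clear amber glass with a flat white lid let in at the top; 140 mm long (its x) by 56 mm wide (its y) by 36 mm high; straight glass sides up to 31 mm, the lid above them is 134 x 50 mm; loose, 0.2 to 0.33 kg; the same both ways round. Origin at the centre of its underside, z up. It starts in the packing tray, its underside 8 mm over the worktop.
- packing_tray: fixed packing tray: brown card base 184 x 104 x 3 mm with a white foam block at each end (96 mm wide, up to 40 mm high) that encloses the last 42 mm of the trough at its sides and end, about 3 mm clear, open above; between the blocks the middle 56 mm of the trough is bare on both sides. Origin at the centre of its underside, x along the trough.
- riser: fixed grey sheet-metal riser, 105 deep (x) x 150 wide x 54 mm high. Origin: centre of its underside; x points into the bay, away from the robot. The middle bay (floor: the worktop): mouth at x -52.5, guide walls' inner faces at y -36 and +36, clear height 47, back stop's face at x +42.5 mm. Side gaps are too narrow. Against the stop the trough's origin is at x -27.5 and 45 mm stand out.
- slide_mailer: blue slide box 36 x 82 x 20 mm, loose, lying on top of the riser near the back; origin at the centre of its underside; bystander
- white_bottle: white screw-cap bottle, 48 mm across, 98 mm high, loose, standing to the left; origin at the centre of its underside; bystander
- lab_timer: white lab timer 66 x 66 x 20 mm, loose, lying left of the riser's front; origin at the centre of its underside; bystander
- reagent_bottle: white reagent bottle with blue cap, 43 mm across, 78 mm high, loose, standing behind the packing tray; origin at the centre of its underside; bystander

How it is judged:
On the way:
1. the trough is out of the tray, put down upright on the worktop and let go (horizontal distance between trough and packing_tray above 0.12 m and height (world z) of trough below 0.005 m and angle between trough's own z axis and vertical below 0.06 rad and linear speed of trough below 0.02 m/s and contact force between the fingers and trough below 0.1 N), for 0.2 s.
At the end, for the whole second after the job is handed in: The trough stands flat on the worktop in the riser's bay between the guide walls, its inner end within 7 mm of the back stop, let go and at rest (x of trough in the frame of riser between -0.0345 and -0.024 m and y of trough in the frame of riser between -0.015 and 0.015 m and angle between the x axis of trough and the x axis of riser, either way round below 0.15 rad and height (world z) of trough below 0.005 m and angle between trough's own z axis and vertical below 0.06 rad and linear speed of trough below 0.02 m/s); the robot touches nothing.
It fails at once if the trough is squeezed too hard (more than about 25 N a finger, 50 N in all) (contact force between the fingers and trough above 50 N).
It fails at once if the trough is pressed against the riser or its stop with more than 20 N (contact force between trough and riser above 20 N).
It fails at once if the trough is tipped by more than about 23 degrees (angle between trough's own z axis and vertical above 0.4 rad).
It fails at once if the trough is dropped or thrown (moves faster than 0.4 m/s with no finger on it) (contact force between the fingers and trough below 0.05 N and linear speed of trough above 0.4 m/s).
It fails at once if a bystander is moved by more than 20 mm (distance of any of slide_mailer, white_bottle, lab_timer, reagent_bottle from where it was at the start of the episode above 0.02 m).
It also fails if it takes over 58 s, if anything falls off the work surface, if the arm or the gripper's body presses on something with over 40 N, if the wrist force passes 120 N, or if a joint passes its speed limit or range.

ROBOT

A 6-joint arm with a two-finger parallel gripper is mounted at the origin on a cart in front of the work surface, level with it; the furniture and walls round the work are solid. World frame = base frame: x ahead of the robot, y to its left, z up, the work surface at z = 0. Lengths are in m, angles in rad, forces in N, time in s.
With the tool pointing down it reaches from about 0.275 to 0.825 m from the base axis. Payload 5.2 kg.
Tool frame: the origin (TCP) lies at the very end of the fingers, on their centre line; the grasp point (between the pads) lies robot.tcp_to_grasp behind it (robot.tcp_to_grasp is the distance from the TCP to the grasp point, in m); z points along the fingers, y is the line along which they close (so a half turn about z gives the same grasp; the last joint's range is limited). The gripper opens to 93 mm and grips with 3 to 60 N. Pads are 15 mm wide; open, the fingers measure 128 mm over their backs; the gripper's body (75 mm by 188 mm) begins 65 mm behind the grasp point.
Start: joints at [-1.515, 0.259, 1.535, -0, 1.348, -0.203], TCP at [0.141, -0.532, 0.219] pointing down, gripper open.
Joint ranges: [-3.14, 3.14], [-0.91, 2.08], [0.19, 2.58], [-1.22, 4.36], [0.22, 2.71], [-3.12, 3.12]. Speed limits (rad/s): [2.57, 2.57, 3.14, 3.14, 3.14, 3.14].

INTERFACE

Orientations are given as a rotation vector (axis times angle).
In Python, from workcell import readout, optics, job, robot gives the robot as it stands.
- The arm moves only by the tool drive_tool, never from a script. Its argument "increments" is a list that holds one entry, the list of rows, each a list of 6 numbers: the shift along the tool's x, y, z in m, then the turn, a rotation vector about the tool's x, y, z in rad. In form: [[[tx, ty, tz, ax, ay, az], ...]]. A call has 1 to 10 rows; each row is the pose to reach, as a shift and turn from the pose commanded when the call began, along the tool's axes at that moment; what a row does not reach only later rows make up. A row lasts 1/8 s, in which the tool goes at most 62.5 mm and 10.7 degrees, less where a joint would pass 70% of its speed; a pose out of reach is approached as far as the arm can. A call with a gripper value outside its range is refused whole. "fingers" is the finger opening in m, from 0 to 0.093, set as the call begins (left out, the last holds). The fingers move at their own pace and stop on an object; the grip force is fixed at half the most. Time passes only in rows, so rows that repeat a pose let the fingers close. It gives the time, the measured TCP pose, the force, the opening and the grip force at its end, in the units of the state.
- readout.observe(): the state, without advancing time (a new reading comes with each control period).
- optics.snapshot(name): name is "scene" or "top" or "wrist"; returns the picture (420x560x3 uint8, red, green, blue); there is no depth.
- optics.camera_model(name): a dict with "camera_matrix" (3x3 intrinsics, pixels), "dist_coeffs" ([k1, k2, p1, p2, k3] as OpenCV has them; the pictures are not rectified), "rvec" (rotation vector, rad) and "tvec" (3), from world to camera coordinates, as OpenCV has them; the wrist camera has in their place "hand_eye" (4x4, takes a point from camera to tool coordinates, whose origin is the TCP and whose axes are the flange's). Camera axes: x right, y down, z forward; pixel columns grow to the right and rows downward; lengths in m; the calibration is good to about 2 mm. A picture is of the moment at which its call begins: read the wrist's pose just before it. camera_model takes no time and is no camera call.
- job.hand_in(): hands the job in; it is judged then, once.
The state is a dict: "t": time; "q": joint angles; "joint_velocities": joint speeds; "effort": joint torques, N m; "tcp_pos": TCP position; "orientation": TCP orientation; "force": force on the tool from outside, world axes, zero at the start; "wrist_torque": the same for the moment, N m; "grip_width": opening from 0.0 (shut) to 1.0 (fully open); "finger_force": force on a finger pad.
Only numpy, scipy, OpenCV 4.12 (cv2) and the standard library are available. Lean on these libraries where they do the work, as an engineer would, in place of code of your own. Each camera call takes 0.05 s, during which the arm holds its last target. There are 200 camera calls.

## Working session

There is one attempt and no reset: what is moved stays moved. The work goes in short steps, Python scripts to look and compute and a tool call to move; the robot and the scene stay as the last step left them, time stands still between calls to the robot, and variables do not carry over. Pictures are saved under pics/ and viewed, at most 10 in all, crops included, and the job is handed in when it is done.

Besides the shell and the picture viewer there is one more tool, called by a JSON object that holds its "method" and its "body". drive_tool: Moves the arm, as the interface text tells. Its arguments: {"type":"object","properties":{"increments":{"type":"array","items":{"type":"array","items":{"type":"array","items":{"type":"number"}}}},"fingers":{"type":"number"}},"required":["increments"]}

```bash
mkdir -p pics; python3 - <<'E'
from workcell import readout, optics, job, robot
import cv2,numpy as np
s=readout.observe();print(s);print(robot.tcp_to_grasp)
for n in("scene","top"):
    im=optics.snapshot(n);cv2.imwrite(f"pics/{n}0.png",im[...,::-1]);print(n,optics.camera_model(n))
print(optics.camera_model("wrist"))
E
```

```text
{'t': 0.0, 'q': array([-1.51477321e+00,  2.59342083e-01,  1.53605779e+00,  1.49168162e-05,
        1.34805446e+00, -2.02821668e-01]), 'joint_velocities': array([ 1.24921117e-03, -1.30740306e-03, -1.80457368e-05, -2.21853447e-04,
        1.56570303e-04,  2.26123487e-03]), 'effort': array([ 2.35091407e-03, -4.37297738e+01, -2.83995724e+01,  7.19918590e-02,
        4.12488473e-02, -1.50442665e-04]), 'tcp_pos': array([ 0.14076489, -0.53110707,  0.21782839]), 'orientation': array([-3.11347885e+00, -4.05213671e-01, -2.37096604e-04]), 'force': array([-0.07261814,  0.12781318,  0.81242918]), 'wrist_torque': array([-0.01041097, -0.03100563, -0.02283752]), 'finger_force': 0.0, 'grip_width': 1.001562859258277}
0.0188
scene {'camera_matrix': array([[478.62415885,   0.        , 281.89409294],
       [  0.        , 478.62415885, 204.6695316 ],
       [  0.        ,   0.        ,   1.        ]]), 'dist_coeffs': array([-0.11802046,  0.        ,  0.        ,  0.        ,  0.        ]), 'rvec': array([ 1.01185877, -2.14051136,  1.25925314]), 'tvec': array([0.32092042, 0.27020801, 0.85586201])}
top {'c
[... 276 characters left out ...]
489 , -2.11325706,  0.20608855]), 'tvec': array([-0.04974612,  0.54053553,  0.91123837])}
{'camera_matrix': array([[376.82525108,   0.        , 279.72510296],
       [  0.        , 376.82525108, 211.16568906],
       [  0.        ,   0.        ,   1.        ]]), 'dist_coeffs': array([0.02693781, 0.        , 0.        , 0.        , 0.        ]), 'hand_eye': array([[-9.57085281e-04, -9.61379863e-01, -2.75223260e-01,
         7.56554519e-02],
       [ 9.99999195e-01, -6.90695125e-04, -1.06482325e-03,
         1.76399497e-04],
       [ 8.33604264e-04, -2.75224058e-01,  9.61379750e-01,
        -1.64558746e-01],
       [ 0.00000000e+00,  0.00000000e+00,  0.00000000e+00,
         1.00000000e+00]])}
```

View pics/top0.png

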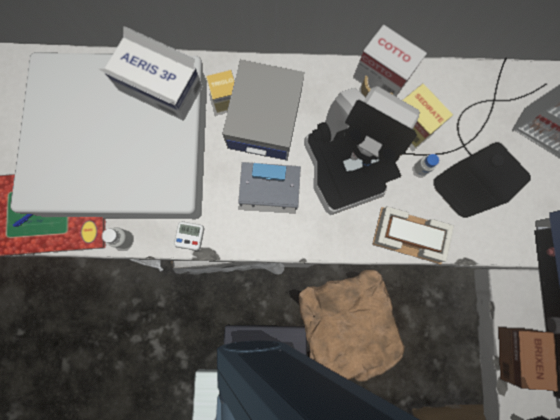

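View pics/scene0.png

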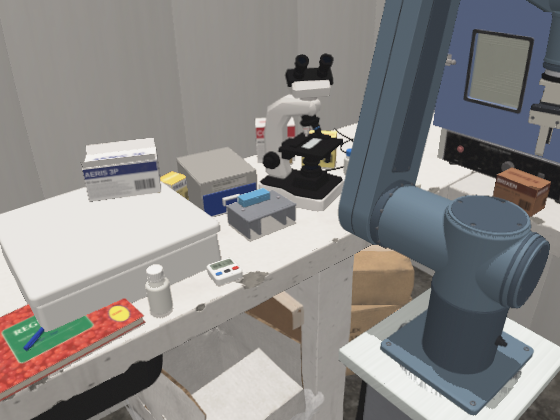

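The top view shows the lidded trough in its tray at about (416,232), the riser at (270,186) with the blue box at (268,171), the timer at (188,236), the white bottle at (114,238) and the reagent bottle at (429,163). The scene view confirms the riser's mouth faces the robot.

```bash
cat > h.py <<'E'
import cv2,numpy as np
from scipy.spatial.transform import Rotation as R
from workcell import readout, optics, job, robot
def cast(n,uv,z,state=None):
    m=optics.camera_model(n);uv=np.float64(uv).reshape(-1,1,2)
    d=cv2.undistortPoints(uv,m["camera_matrix"],m["dist_coeffs"])[:,0];d=np.c_[d,np.ones(len(d))]
    if n=="wrist":
        T=np.eye(4);T[:3,:3]=R.from_rotvec(state["orientation"]).as_matrix();T[:3,3]=state["tcp_pos"]
        T=T@m["hand_eye"];c=T[:3,3];d=d@T[:3,:3].T
    else:
        r=cv2.Rodrigues(m["rvec"])[0];c=-r.T@m["tvec"];d=d@r
    return c+d*((z-c[2])/d[:,2])[:,None]
E
python3 - <<'E'
from h import *
np.set_printoptions(precision=4,suppress=True)
print(cast("top",[[416,232],[270,186],[188,236],[429,163]],0.04))
im=cv2.imread("pics/top0.png")
for p in [(416,232),(372+12,218),(416,212),(270,195),(245,175),(268,206),(268,171),(395,245)]: print(p,im[p[1],p[0]])
c=np.hstack([cv2.resize(im[195:270,365:465],(400*1,300),interpolation=cv2.INTER_NEAREST),cv2.resize(im[155:215,230:310],(400,300),interpolation=cv2.INTER_NEAREST)])
cv2.imwrite("pics/c1.png",c)
E
```

```text
[[ 0.4972 -0.3798  0.04  ]
 [ 0.6053 -0.0107  0.04  ]
 [ 0.4727  0.1883  0.04  ]
 [ 0.6779 -0.4205  0.04  ]]
(416, 232) [215 219 218]
(384, 218) [180 190 191]
(416, 212) [197 201 202]
(270, 195) [136 130 126]
(245, 175) [139 132 128]
(268, 206) [136 139 139]
(268, 171) [187 155 108]
(395, 245) [196 206 208]
```

View pics/c1.png

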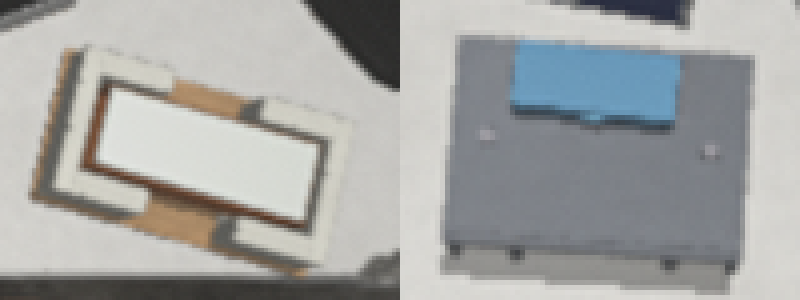

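The crop shows the white lid as a clean quad (crop corners roughly (107,83), (322,142), (307,222), (95,163)) and the riser's top as a quad ((457,36), (754,57), (738,262), (443,240)). Next I'll measure both with masks.

```bash
python3 - <<'E'
from h import *
np.set_printoptions(precision=4,suppress=True)
im=cv2.imread("pics/top0.png");S=8
def quad(x0,y0,x1,y1,f,z,seed):
    c=cv2.resize(im[y0:y1,x0:x1],None,fx=S,fy=S,interpolation=cv2.INTER_CUBIC).astype(int)
    m=f(c).astype(np.uint8)
    m=cv2.morphologyEx(m,cv2.MORPH_OPEN,np.ones((13,13)))
    n,l=cv2.connectedComponents(m);k=l[(seed[1]-y0)*S,(seed[0]-x0)*S]
    ct=max(cv2.findContours((l==k).astype(np.uint8),0,2)[0],key=cv2.contourArea)[:,0]
    px=(ct+.5)/S-.5+[x0,y0]
    P=cast("top",px,z)[:,:2]
    (cx,cy),(w,h),a=cv2.minAreaRect(np.float32(P*1000))
    b=cv2.boxPoints(((cx,cy),(w,h),a))
    print("c",cx,cy,"wh",w,h,"ang",a); print(b)
quad(365,195,465,270,lambda c:c.min(2)>205,.044,(416,232))
quad(230,155,310,220,lambda c:(c.max(2)<165)&(c[...,0]-c[...,2]>2)|(c[...,0]-c[...,2]>20),.054,(270,190))
E
```

```text
c 494.43255615234375 -379.00244140625 wh 129.5400848388672 46.262413024902344 ang 75.34394073486328
[[ 455.6661 -435.8124]
 [ 500.4232 -447.5176]
 [ 533.199  -322.1924]
 [ 488.4419 -310.4873]]
c 605.7545776367188 -8.908645629882812 wh 148.44442749023438 109.8766860961914 ang 87.57496643066406
[[547.7249 -80.7398]
 [657.5032 -85.389 ]
 [663.7842  62.9225]
 [554.0059  67.5717]]
```

```bash
cat >> h.py <<'E'
def rel(pos,yaw):
    """increment in tool axes to a downward pose; yaw = heading of tool x, deg"""
    s=readout.observe();r0=R.from_rotvec(s["orientation"])
    r1=R.from_euler("z",yaw,degrees=True)*R.from_rotvec([np.pi,0,0])
    return np.r_[r0.inv().apply(np.array(pos)-s["tcp_pos"]),(r0.inv()*r1).as_rotvec()].round(4).tolist()
E
python3 - <<'E'
from h import *
np.set_printoptions(precision=4,suppress=True)
print(rel([.494,-.379,.22],75.3))
print("edge",cast("top",[[270,256],[270,262],[430,262]],0)); print("micro",cast("top",[[398,190],[330,210]],0),cast("top",[[398,190],[330,210]],0.1))
E
```

```text
[0.3804, -0.0567, -0.0019, -0.0013, -0.0011, -1.0555]
edge [[ 0.4306 -0.0154  0.    ]
 [ 0.4153 -0.0158  0.    ]
 [ 0.4254 -0.4282  0.    ]]
micro [[ 0.6136 -0.3511  0.    ]
 [ 0.5546 -0.1697 -0.    ]] [[ 0.5897 -0.3176  0.1   ]
 [ 0.5367 -0.1546  0.1   ]]
```

{"method": "drive_tool", "body": {"increments": [[[0.06, -0.01, 0, 0, 0, -0.17], [0.12, -0.02, 0, 0, 0, -0.34], [0.18, -0.03, 0, 0, 0, -0.5], [0.24, -0.037, 0, 0, 0, -0.67], [0.3, -0.045, 0, 0, 0, -0.84], [0.34, -0.05, 0, 0, 0, -0.95], [0.38, -0.057, -0.002, 0, 0, -1.0555], [0.38, -0.057, -0.002, 0, 0, -1.0555], [0.38, -0.057, -0.002, 0, 0, -1.0555], [0.38, -0.057, -0.002, 0, 0, -1.0555]]]}}

```text
t: 1.35
tcp_pos: [0.4924, -0.38, 0.2205]
orientation: [-2.489, -1.916, 0.001]
force: [0.6, 0.3, 0.3]
grip_width: 1.0
finger_force: 0.0
```

```bash
python3 - <<'E'
from h import *
s=readout.observe();print(s["tcp_pos"],s["orientation"],s["q"],s["joint_velocities"])
im=optics.snapshot("wrist")[...,::-1];cv2.imwrite("pics/w1.png",im)
np.save("s1.npy",np.r_[s["tcp_pos"],s["orientation"]])
E
```

```text
[ 0.49240454 -0.37995946  0.22049367] [-2.48883066e+00 -1.91627557e+00  6.54179656e-04] [-8.36086331e-01  3.87504629e-01  1.34777693e+00 -3.80197775e-04
  1.40685376e+00 -5.77522711e-01] [-0.00431578 -0.00174502 -0.00140641  0.00315205 -0.00041142 -0.00158111]
```

View pics/w1.png

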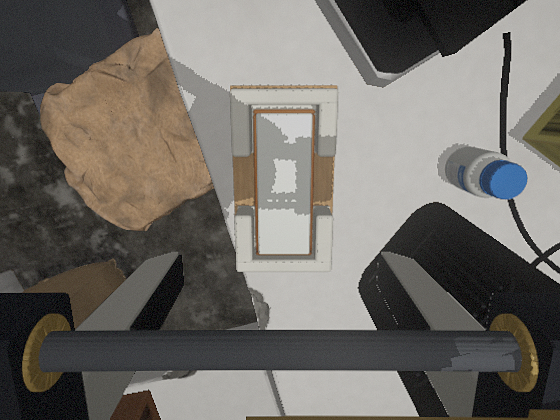

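The wrist view shows the trough upright in the image, rim corners around (255,110), (314,110), (312,255), (258,253); the bare middle lies between rows 155 and 210. The microscope corner at (380,80) and the bottle at (490,175) are clear.

```bash
python3 - <<'E'
from h import *
np.set_printoptions(precision=4,suppress=True)
v=np.load("s1.npy");s=dict(tcp_pos=v[:3],orientation=v[3:])
im=cv2.imread("pics/w1.png");hs=cv2.cvtColor(im,cv2.COLOR_BGR2HSV)
m=((hs[...,0]<16)&(hs[...,1]>100)).astype(np.uint8); m[:,:250]=0;m[:,318:]=0;m[:100]=0;m[262:]=0
ys,xs=np.nonzero(m);print(len(xs),xs.min(),xs.max(),ys.min(),ys.max())
for r in range(115,250,15):
    x=np.nonzero(m[r])[0];print(r,x.min() if len(x) else 0,x.max() if len(x) else 0)
P=cast("wrist",np.c_[xs,ys],.039)[:,:2]
print(cv2.minAreaRect(np.float32(P*1000)))
# independent: tray base/foam top outline corners, mean at .04
Q=cast("wrist",[[231,87],[338,87],[330,270],[237,270]],.04);print(Q.mean(0),Q)
E
```

```text
821 250 317 110 254
115 254 314
130 254 314
145 254 313
160 254 313
175 254 313
190 254 312
205 255 312
220 256 311
235 256 311Traceback (most recent call last):
  File "<stdin>", line 9, in <module>
  File "h.py", line 8, in cast
    T=np.eye(4);T[:3,:3]=R.from_rotvec(state["orientation"]).as_matrix();T[:3,3]=state["tcp_pos"]
                                       ~~~~~^^^^^^^^^^^^^^^
TypeError: 'NoneType' object is not subscriptable
```

```bash
python3 - <<'E'
from h import *
np.set_printoptions(precision=4,suppress=True)
v=np.load("s1.npy");s=dict(tcp_pos=v[:3],orientation=v[3:])
Q=cast("wrist",[[254,110],[314.5,110],[311.5,254],[257,254]],.039,s)
print(Q,Q.mean(0))
for i in range(4): print(np.linalg.norm(Q[i]-Q[i-1]))
d=(Q[0]+Q[1]-Q[2]-Q[3]);yaw=np.degrees(np.arctan2(d[1],d[0]));print(yaw)
Z=[.4945,-.379,.07]
print(rel([Q.mean(0)[0],Q.mean(0)[1],.012],yaw))
E
```

```text
[[ 0.4875 -0.3059  0.039 ]
 [ 0.5392 -0.3197  0.039 ]
 [ 0.5046 -0.4523  0.039 ]
 [ 0.4526 -0.4385  0.039 ]] [ 0.496  -0.3791  0.039 ]
0.137104997666887
0.05355905963266476
0.13706948721041703
0.05376569584221322
75.32564369352869
[0.0018, 0.0033, 0.2086, -0.0004, 0.0, -0.0025]
```

{"method": "drive_tool", "body": {"increments": [[[0.002, 0.003, 0.05, 0, 0, 0], [0.002, 0.003, 0.1, 0, 0, 0], [0.002, 0.003, 0.14, 0, 0, 0], [0.002, 0.003, 0.17, 0, 0, 0], [0.002, 0.003, 0.19, 0, 0, 0], [0.002, 0.003, 0.2, 0, 0, 0], [0.002, 0.003, 0.208, 0, 0, 0], [0.002, 0.003, 0.208, 0, 0, 0]]]}}

```text
t: 2.4
tcp_pos: [0.4968, -0.3784, 0.0127]
orientation: [2.488, 1.918, 0.0]
force: [-0.2, -0.1, 0.6]
grip_width: 0.999
finger_force: 0.0
```

{"method": "drive_tool", "body": {"increments": [[[0, 0, 0, 0, 0, 0], [0, 0, 0, 0, 0, 0], [0, 0, 0, 0, 0, 0], [0, 0, 0, 0, 0, 0]]], "fingers": 0.06}}

```text
t: 2.9
tcp_pos: [0.497, -0.3782, 0.0129]
orientation: [2.487, 1.919, 0.0]
force: [0.6, 0.4, -0.4]
grip_width: 0.657
finger_force: 0.0
```

{"method": "drive_tool", "body": {"increments": [[[0, 0, 0, 0, 0, 0], [0, 0, 0, 0, 0, 0], [0, 0, 0, 0, 0, 0]]], "fingers": 0.056}}

```text
t: 3.28
tcp_pos: [0.4966, -0.378, 0.0126]
orientation: [-2.487, -1.919, 0.001]
force: [-1.8, -0.3, 0.7]
grip_width: 0.604
finger_force: 0.9
```

{"method": "drive_tool", "body": {"increments": [[[0, 0, 0, 0, 0, 0], [0, 0, 0, 0, 0, 0], [0, 0, 0, 0, 0, 0]]], "fingers": 0.0555}}

```text
t: 3.65
tcp_pos: [0.4968, -0.3781, 0.0126]
orientation: [-2.487, -1.919, 0.0]
force: [-2.1, 0.9, 1.2]
grip_width: 0.603
finger_force: 10.1
```

{"method": "drive_tool", "body": {"increments": [[[0, 0, 0, 0, 0, 0], [0, 0, 0, 0, 0, 0], [0, 0, 0, 0, 0, 0]]], "fingers": 0.055}}

```text
t: 4.03
tcp_pos: [0.4969, -0.3781, 0.0126]
orientation: [-2.487, -1.919, -0.0]
force: [-1.3, 0.8, 1.3]
grip_width: 0.601
finger_force: 20.3
```

{"method": "drive_tool", "body": {"increments": [[[0, 0, 0, 0, 0, 0], [0, 0, -0.002, 0, 0, 0], [0, 0, -0.006, 0, 0, 0], [0, 0, -0.012, 0, 0, 0], [0, 0, -0.02, 0, 0, 0], [0, 0, -0.03, 0, 0, 0]]], "fingers": 0.0552}}

```text
t: 4.78
tcp_pos: [0.497, -0.3782, 0.0433]
orientation: [2.487, 1.919, 0.0]
force: [-0.3, 0.9, -2.3]
grip_width: 0.604
finger_force: 16.3
```

{"method": "drive_tool", "body": {"increments": [[[0, 0, -0.012, 0, 0, 0], [0, 0, -0.026, 0, 0, 0], [0, 0, -0.044, 0, 0, 0], [0, 0, -0.062, 0, 0, 0], [0, 0, -0.076, 0, 0, 0], [0, 0, -0.086, 0, 0, 0], [0, 0, -0.09, 0, 0, 0], [0, 0, -0.09, 0, 0, 0]]]}}

```text
t: 5.78
tcp_pos: [0.4969, -0.3781, 0.1325]
orientation: [-2.487, -1.919, 0.0]
force: [-0.1, -0.5, -2.7]
grip_width: 0.6
finger_force: 16.3
```

```bash
python3 - <<'E'
from h import *
np.set_printoptions(precision=4,suppress=True)
s=readout.observe();print(s["tcp_pos"],s["force"],s["wrist_torque"],s["finger_force"])
im=optics.snapshot("wrist")[...,::-1];cv2.imwrite("pics/w2.png",im)
E
```

```text
[ 0.4969 -0.3781  0.1325] [-0.1176 -0.4886 -2.6548] [-0.0729 -0.0906  0.0118] 16.27621203660965
```

View pics/w2.png

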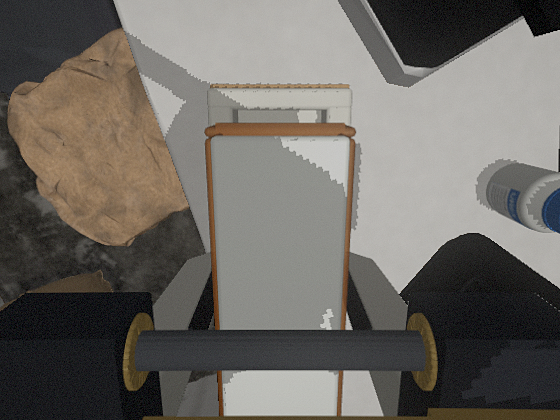

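The trough is held level between the pads, clear of the tray (whose end shows at (280,95)). I'll carry it round the robot side of the microscope.

```bash
python3 - <<'E'
from h import *
for p,y in [((.45,-.36,.14),75.3),((.37,-.29,.14),65),((.36,-.15,.14),30),((.375,-.0,.14),-2.4)]: print(p,rel(p,y))
E
```

```text
(0.45, -0.36, 0.14) [0.0055, -0.0498, -0.0078, -0.0007, -0.0005, 0.0]
(0.37, -0.29, 0.14) [0.0529, -0.1449, -0.0077, -0.0007, -0.0004, 0.1798]
(0.36, -0.15, 0.14) [0.1858, -0.1901, -0.0076, -0.0009, -0.0002, 0.7907]
(0.375, -0.0, 0.14) [0.3347, -0.2136, -0.0075, -0.0009, 0.0001, 1.3562]
```

{"method": "drive_tool", "body": {"increments": [[[0.003, -0.02, -0.008, 0, 0, 0], [0.006, -0.05, -0.008, 0, 0, 0], [0.022, -0.082, -0.008, 0, 0, 0.06], [0.038, -0.114, -0.008, 0, 0, 0.12], [0.053, -0.145, -0.008, 0, 0, 0.18], [0.08, -0.155, -0.008, 0, 0, 0.3], [0.107, -0.164, -0.008, 0, 0, 0.42], [0.133, -0.173, -0.008, 0, 0, 0.55], [0.16, -0.182, -0.008, 0, 0, 0.67], [0.186, -0.19, -0.008, 0, 0, 0.79]]]}}

```text
t: 7.08
tcp_pos: [0.3599, -0.1489, 0.1403]
orientation: [-3.035, -0.808, 0.001]
force: [0.4, 0.1, -1.7]
grip_width: 0.602
finger_force: 16.3
```

```bash
python3 - <<'E'
from h import *
print(rel((.375,0,.14),-2.4),readout.observe()["finger_force"],readout.observe()["tcp_pos"])
E
```

```text
[0.0871, -0.1217, 0.0004, -0.0007, 0.0004, 0.562] 16.27178817987442 [ 0.35987039 -0.14888546  0.14027609]
```

{"method": "drive_tool", "body": {"increments": [[[0.017, -0.024, 0, 0, 0, 0.11], [0.034, -0.048, 0, 0, 0, 0.22], [0.051, -0.072, 0, 0, 0, 0.34], [0.068, -0.096, 0, 0, 0, 0.45], [0.08, -0.113, 0, 0, 0, 0.52], [0.087, -0.122, 0, 0, 0, 0.562], [0.087, -0.122, 0, 0, 0, 0.562], [0.087, -0.122, 0, 0, 0, 0.562]]]}}

```text
t: 8.07
tcp_pos: [0.3745, -0.0012, 0.1405]
orientation: [3.141, -0.058, -0.001]
force: [-0.4, 0.9, -2.8]
grip_width: 0.602
finger_force: 16.3
```

```bash
python3 - <<'E'
from h import *
s=readout.observe();print(s["tcp_pos"],s["orientation"],s["q"])
im=optics.snapshot("wrist")[...,::-1];cv2.imwrite("pics/w3.png",im)
np.save("s3.npy",np.r_[s["tcp_pos"],s["orientation"]])
E
```

```text
[ 0.3744564  -0.00117173  0.14049768] [ 3.14088571e+00 -5.76894401e-02 -5.71390331e-04] [-3.03241388e-01  1.28850987e-02  2.03400818e+00 -3.06252004e-04
  1.09499873e+00  1.30442563e+00]
```

View pics/w3.png

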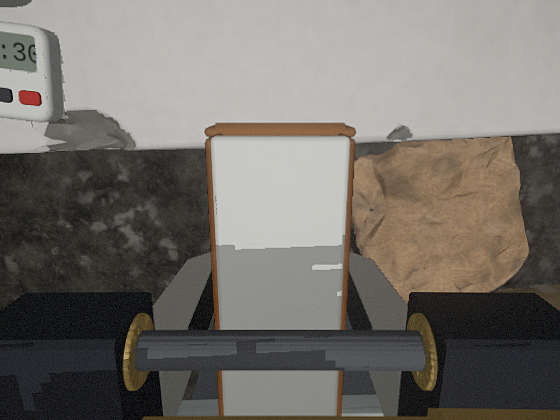

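The trough's far end is at row 130, square in the hand; the table edge at row 150, timer at (30,70) well clear. The riser isn't in view yet.

{"method": "drive_tool", "body": {"increments": [[[0.02, 0, 0, 0, 0, 0], [0.045, 0, 0, 0, 0, 0], [0.07, 0, 0, 0, 0, 0], [0.09, 0, 0, 0, 0, 0], [0.1, 0, 0, 0, 0, 0], [0.1, 0, 0, 0, 0, 0], [0.1, 0, 0, 0, 0, 0]]]}}

```text
t: 9.0
tcp_pos: [0.4736, -0.0047, 0.1404]
orientation: [-3.141, 0.059, 0.002]
force: [-0.2, 0.2, -2.8]
grip_width: 0.602
finger_force: 16.3
```

```bash
python3 - <<'E'
from h import *
s=readout.observe();print(s["tcp_pos"],s["orientation"],s["q"])
im=optics.snapshot("wrist")[...,::-1];cv2.imwrite("pics/w4.png",im)
np.save("s4.npy",np.r_[s["tcp_pos"],s["orientation"]])
E
```

```text
[ 0.47355552 -0.00468513  0.14042808] [-3.14087803e+00  5.93995948e-02  1.86120337e-03] [-2.45951094e-01  1.94158922e-01  1.82472220e+00 -1.31060460e-04
  1.12390038e+00  1.36272100e+00]
```

View pics/w4.png

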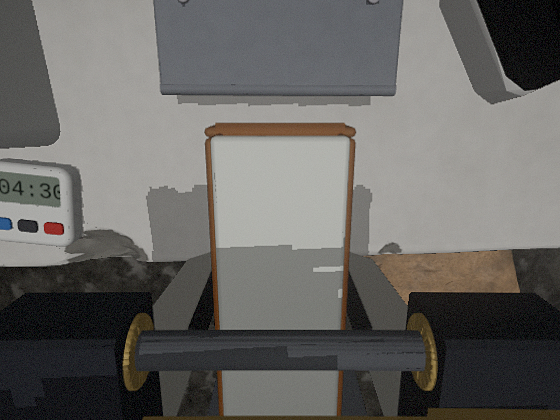

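The riser's top front edge runs from about (161,87) to (397,87), sides at (153,0) and (403,0) in row 0; the trough's far end is at row 130, just before the mouth and centred at column 281.

```bash
python3 - <<'E'
from h import *
np.set_printoptions(precision=4,suppress=True)
v=np.load("s4.npy");s=dict(tcp_pos=v[:3],orientation=v[3:])
im=cv2.imread("pics/w4.png").astype(int)
g=im.sum(2)
for r in (10,40,70): 
    d=np.abs(np.diff(g[r]));a=130+np.argmax(d[130:185]);b=380+np.argmax(d[380:420]);
    Q=cast("wrist",[[a+.5,r],[b+.5,r]],.054,s);print(r,a,b,Q[:,:2].round(4).tolist(),Q.mean(0)[:2],Q[0,1]-Q[1,1])
print([ (r,g[r,230]) for r in range(78,108,1)]); 
F=cast("wrist",[[165,87],[280,87],[393,87],[165,95],[393,95]],.054,s);print(F)
T=cast("wrist",[[213,135],[350,135]],.1405-.0046+.034,s);print("trough far",T)
E
```

```text
10 153 401 [[0.6047, 0.0653], [0.599, -0.0822]] [ 0.6018 -0.0085] 0.14750227771539828
40 155 399 [[0.5885, 0.0664], [0.5827, -0.082]] [ 0.5856 -0.0078] 0.14831485363225863
70 158 396 [[0.5715, 0.0668], [0.5657, -0.081]] [ 0.5686 -0.0071] 0.14788477617278858
[(78, np.int64(314)), (79, np.int64(319)), (80, np.int64(318)), (81, np.int64(313)), (82, np.int64(309)), (83, np.int64(316)), (84, np.int64(310)), (85, np.int64(308)), (86, np.int64(312)), (87, np.int64(302)), (88, np.int64(323)), (89, np.int64(308)), (90, np.int64(290)), (91, np.int64(284)), (92, np.int64(261)), (93, np.int64(235)), (94, np.int64(202)), (95, np.int64(261)), (96, np.int64(337)), (97, np.int64(344)), (98, np.int64(353)), (99, np.int64(341)), (100, np.int64(351)), (101, np.int64(342)), (102, np.int64(344)), (103, np.int64(324)), (104, np.int64(447)), (105, np.int64(488)), (106, np.int64(487)), (107, np.int64(478))]
[[ 0.5614  0.0641  0.054 ]
 [ 0.5588 -0.0083  0.054 ]
 [ 0.5558 -0.0794  0.054 ]
 [ 0.5566  0.0647  0.054 ]
 [ 0.551  -0.0796  0.054 ]]
trough far [[ 0.5394  0.016   0.1699]
 [ 0.5375 -0.0321  0.1699]]
```

{"method": "drive_tool", "body": {"increments": [[[0.004, -0.002, 0.02, 0, 0, 0], [0.004, -0.002, 0.05, 0, 0, 0], [0.004, -0.002, 0.08, 0, 0, 0], [0.004, -0.002, 0.105, 0, 0, 0], [0.004, -0.002, 0.12, 0, 0, 0], [0.004, -0.002, 0.128, 0, 0, 0], [0.004, -0.002, 0.132, 0, 0, 0], [0.004, -0.002, 0.133, 0, 0, 0], [0.004, -0.002, 0.133, 0, 0, 0]]]}}

```text
t: 10.18
tcp_pos: [0.479, -0.0029, 0.0082]
orientation: [3.141, -0.059, 0.002]
force: [0.5, 0.1, -2.5]
grip_width: 0.596
finger_force: 16.3
```

{"method": "drive_tool", "body": {"increments": [[[0, 0, 0.001, 0, 0, 0], [0, 0, 0.002, 0, 0, 0], [0, 0, 0.002, 0, 0, 0]]]}}

```text
t: 10.55
tcp_pos: [0.4786, -0.0028, 0.0057]
orientation: [3.141, -0.059, -0.0]
force: [0.4, 0.4, -2.7]
grip_width: 0.605
finger_force: 16.3
```

{"method": "drive_tool", "body": {"increments": [[[0, 0, 0.0006, 0, 0, 0], [0, 0, 0.0012, 0, 0, 0], [0, 0, 0.0012, 0, 0, 0]]]}}

```text
t: 10.92
tcp_pos: [0.4786, -0.0028, 0.0046]
orientation: [3.141, -0.059, 0.0]
force: [-0.7, -0.1, 0.4]
grip_width: 0.604
finger_force: 16.3
```

{"method": "drive_tool", "body": {"increments": [[[0, 0, 0.0005, 0, 0, 0], [0, 0, 0.0005, 0, 0, 0]]]}}

```text
t: 11.18
tcp_pos: [0.4786, -0.0028, 0.0046]
orientation: [3.141, -0.059, 0.0]
force: [-2.9, 0.4, 7.6]
grip_width: 0.603
finger_force: 16.3
```

Touchdown exactly where expected. Release.

{"method": "drive_tool", "body": {"increments": [[[0, 0, -0.0005, 0, 0, 0], [0, 0, -0.0005, 0, 0, 0], [0, 0, -0.0005, 0, 0, 0]]], "fingers": 0.0565}}

```text
t: 11.55
tcp_pos: [0.4787, -0.0028, 0.0044]
orientation: [3.141, -0.059, 0.0]
force: [-0.3, -0.6, 0.8]
grip_width: 0.608
finger_force: 0.0
```

{"method": "drive_tool", "body": {"increments": [[[0, 0, 0, 0, 0, 0], [0, 0, 0, 0, 0, 0], [0, 0, 0, 0, 0, 0], [0, 0, 0, 0, 0, 0], [0, 0, 0, 0, 0, 0]]], "fingers": 0.08}}

```text
t: 12.18
tcp_pos: [0.4786, -0.0028, 0.0045]
orientation: [-3.141, 0.059, -0.0]
force: [0.0, -0.3, -0.2]
grip_width: 0.862
finger_force: 0.0
```

```bash
python3 - <<'E'
from h import *
np.set_printoptions(precision=4,suppress=True)
s=readout.observe();print(s["tcp_pos"],s["orientation"],s["finger_force"],s["t"])
im=optics.snapshot("wrist")[...,::-1].copy();t=optics.snapshot("top")[...,::-1]
c=cv2.resize(t[150:275,200:340],None,fx=2,fy=2);im=np.hstack([im[:,150:420],np.zeros((420,280,3),np.uint8)]);im[:250,270:550]=c
cv2.imwrite("pics/w5.png",im)
E
```

```text
[ 0.4786 -0.0028  0.0045] [-3.141   0.0593 -0.0001] 0.0 12.175
```

View pics/w5.png

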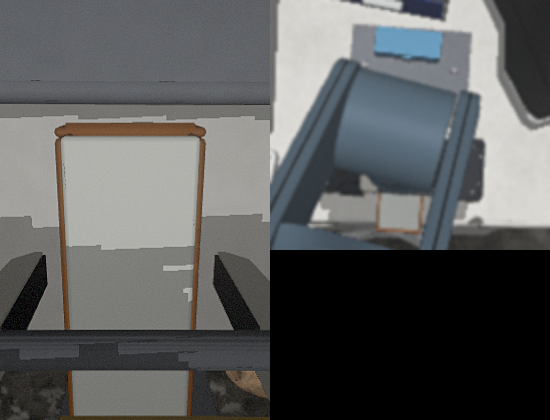

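The trough stands released just before the mouth, centred and square; fingers are clear on both sides. Slide the open fingers back 50 mm to the near end.

{"method": "drive_tool", "body": {"increments": [[[-0.01, 0, -0.0005, 0, 0, 0], [-0.025, 0, -0.0005, 0, 0, 0], [-0.04, 0, -0.0005, 0, 0, 0], [-0.048, 0, -0.0005, 0, 0, 0], [-0.05, 0, -0.0005, 0, 0, 0], [-0.05, 0, -0.0005, 0, 0, 0]]]}}

```text
t: 13.02
tcp_pos: [0.429, -0.001, 0.0051]
orientation: [3.141, -0.06, 0.001]
force: [0.3, 0.4, -0.7]
grip_width: 0.86
finger_force: 0.0
```

{"method": "drive_tool", "body": {"increments": [[[0, 0, 0, 0, 0, 0], [0, 0, 0, 0, 0, 0], [0, 0, 0, 0, 0, 0], [0, 0, 0, 0, 0, 0]]], "fingers": 0.0565}}

```text
t: 13.52
tcp_pos: [0.4287, -0.0009, 0.0049]
orientation: [-3.141, 0.059, 0.0]
force: [-0.1, -0.8, -0.0]
grip_width: 0.612
finger_force: 0.0
```

{"method": "drive_tool", "body": {"increments": [[[0, 0, 0, 0, 0, 0], [0, 0, 0, 0, 0, 0], [0, 0, 0, 0, 0, 0]]], "fingers": 0.0553}}

```text
t: 13.9
tcp_pos: [0.4286, -0.0009, 0.0049]
orientation: [-3.141, 0.059, -0.0]
force: [0.6, 1.1, -0.8]
grip_width: 0.601
finger_force: 14.2
```

Slide in 90 mm at moderate speed.

{"method": "drive_tool", "body": {"increments": [[[0.003, 0, 0, 0, 0, 0], [0.009, 0, 0, 0, 0, 0], [0.016, 0, 0, 0, 0, 0], [0.023, 0, 0, 0, 0, 0], [0.03, 0, 0, 0, 0, 0], [0.036, 0, 0, 0, 0, 0], [0.04, 0, 0, 0, 0, 0], [0.04, 0, 0, 0, 0, 0]]]}}

```text
t: 14.9
tcp_pos: [0.4696, -0.0025, 0.0049]
orientation: [3.141, -0.059, 0.002]
force: [1.0, 0.6, -1.4]
grip_width: 0.601
finger_force: 14.2
```

{"method": "drive_tool", "body": {"increments": [[[0.005, 0, 0, 0, 0, 0], [0.012, 0, 0, 0, 0, 0], [0.02, 0, 0, 0, 0, 0], [0.028, 0, 0, 0, 0, 0], [0.036, 0, 0, 0, 0, 0], [0.043, 0, 0, 0, 0, 0], [0.048, 0, 0, 0, 0, 0], [0.05, 0, 0, 0, 0, 0], [0.05, 0, 0, 0, 0, 0]]]}}

```text
t: 16.02
tcp_pos: [0.5189, -0.0044, 0.0049]
orientation: [3.141, -0.059, 0.001]
force: [-0.3, -0.2, -1.0]
grip_width: 0.6
finger_force: 14.2
```

{"method": "drive_tool", "body": {"increments": [[[0.001, 0, 0, 0, 0, 0], [0.002, 0, 0, 0, 0, 0], [0.003, 0, 0, 0, 0, 0], [0.004, 0, 0, 0, 0, 0], [0.005, 0, 0, 0, 0, 0], [0.005, 0, 0, 0, 0, 0]]]}}

```text
t: 16.77
tcp_pos: [0.5238, -0.0045, 0.0049]
orientation: [3.141, -0.059, 0.001]
force: [1.0, -0.3, -2.5]
grip_width: 0.601
finger_force: 14.2
```

{"method": "drive_tool", "body": {"increments": [[[0.001, 0, 0, 0, 0, 0], [0.002, 0, 0, 0, 0, 0], [0.003, 0, 0, 0, 0, 0], [0.003, 0, 0, 0, 0, 0]]]}}

```text
t: 17.27
tcp_pos: [0.5268, -0.0046, 0.0049]
orientation: [3.141, -0.059, 0.0]
force: [0.1, -0.4, -2.0]
grip_width: 0.601
finger_force: 14.2
```

{"method": "drive_tool", "body": {"increments": [[[0.0005, 0, 0, 0, 0, 0], [0.001, 0, 0, 0, 0, 0], [0.001, 0, 0, 0, 0, 0]]]}}

```text
t: 17.65
tcp_pos: [0.5276, -0.0047, 0.0049]
orientation: [-3.141, 0.059, -0.0]
force: [-0.0, 0.2, -2.7]
grip_width: 0.604
finger_force: 14.2
```

{"method": "drive_tool", "body": {"increments": [[[0.0005, 0, 0, 0, 0, 0], [0.001, 0, 0, 0, 0, 0], [0.001, 0, 0, 0, 0, 0]]]}}

```text
t: 18.02
tcp_pos: [0.5286, -0.0047, 0.0049]
orientation: [3.141, -0.059, 0.0]
force: [0.3, -0.0, -2.1]
grip_width: 0.601
finger_force: 14.2
```

{"method": "drive_tool", "body": {"increments": [[[0.0005, 0, 0, 0, 0, 0], [0.001, 0, 0, 0, 0, 0], [0.001, 0, 0, 0, 0, 0]]]}}

```text
t: 18.4
tcp_pos: [0.5296, -0.0047, 0.005]
orientation: [-3.141, 0.059, -0.0]
force: [-0.8, 0.2, -2.6]
grip_width: 0.604
finger_force: 14.2
```

{"method": "drive_tool", "body": {"increments": [[[0.0005, 0, 0, 0, 0, 0], [0.0005, 0, 0, 0, 0, 0]]]}}

```text
t: 18.65
tcp_pos: [0.5301, -0.0047, 0.005]
orientation: [3.141, -0.059, 0.0]
force: [-0.3, 0.4, -1.5]
grip_width: 0.602
finger_force: 14.2
```

{"method": "drive_tool", "body": {"increments": [[[0.0005, 0, 0, 0, 0, 0], [0.0005, 0, 0, 0, 0, 0]]]}}

```text
t: 18.9
tcp_pos: [0.5306, -0.0048, 0.005]
orientation: [3.141, -0.059, 0.0]
force: [-0.4, 0.9, -1.9]
grip_width: 0.605
finger_force: 14.2
```

{"method": "drive_tool", "body": {"increments": [[[0.0005, 0, 0, 0, 0, 0], [0.0005, 0, 0, 0, 0, 0]]]}}

```text
t: 19.15
tcp_pos: [0.5311, -0.0048, 0.0049]
orientation: [3.141, -0.059, 0.0]
force: [0.6, -0.6, -2.6]
grip_width: 0.602
finger_force: 14.2
```

{"method": "drive_tool", "body": {"increments": [[[0.0005, 0, 0, 0, 0, 0], [0.0005, 0, 0, 0, 0, 0]]]}}

```text
t: 19.4
tcp_pos: [0.5316, -0.0048, 0.005]
orientation: [3.141, -0.059, 0.0]
force: [-0.3, 0.2, -1.5]
grip_width: 0.601
finger_force: 14.2
```

{"method": "drive_tool", "body": {"increments": [[[0.0005, 0, 0, 0, 0, 0], [0.0005, 0, 0, 0, 0, 0]]]}}

```text
t: 19.65
tcp_pos: [0.5321, -0.0048, 0.005]
orientation: [-3.141, 0.059, -0.0]
force: [0.7, -0.0, -2.1]
grip_width: 0.598
finger_force: 14.2
```

{"method": "drive_tool", "body": {"increments": [[[0.0005, 0, 0, 0, 0, 0], [0.0005, 0, 0, 0, 0, 0]]]}}

```text
t: 19.9
tcp_pos: [0.5326, -0.0048, 0.005]
orientation: [3.141, -0.059, 0.0]
force: [0.7, -0.9, -2.7]
grip_width: 0.6
finger_force: 14.2
```

{"method": "drive_tool", "body": {"increments": [[[0.0005, 0, 0, 0, 0, 0], [0.0005, 0, 0, 0, 0, 0]]]}}

```text
t: 20.15
tcp_pos: [0.5331, -0.0049, 0.005]
orientation: [3.141, -0.059, 0.0]
force: [-0.1, 0.5, -2.0]
grip_width: 0.599
finger_force: 14.2
```

{"method": "drive_tool", "body": {"increments": [[[0.0005, 0, 0, 0, 0, 0], [0.0005, 0, 0, 0, 0, 0]]]}}

```text
t: 20.4
tcp_pos: [0.5336, -0.0049, 0.005]
orientation: [3.141, -0.059, 0.0]
force: [0.4, 0.2, -2.7]
grip_width: 0.597
finger_force: 14.2
```

{"method": "drive_tool", "body": {"increments": [[[0.0005, 0, 0, 0, 0, 0], [0.0005, 0, 0, 0, 0, 0]]]}}

```text
t: 20.65
tcp_pos: [0.5341, -0.0049, 0.005]
orientation: [3.141, -0.059, 0.0]
force: [0.5, 0.1, -2.2]
grip_width: 0.602
finger_force: 14.2
```

{"method": "drive_tool", "body": {"increments": [[[0.0005, 0, 0, 0, 0, 0], [0.0005, 0, 0, 0, 0, 0]]]}}

```text
t: 20.9
tcp_pos: [0.5343, -0.0049, 0.0049]
orientation: [-3.141, 0.059, 0.001]
force: [-1.5, -0.5, -1.1]
grip_width: 0.601
finger_force: 14.2
```

{"method": "drive_tool", "body": {"increments": [[[0.0005, 0, 0, 0, 0, 0], [0.0005, 0, 0, 0, 0, 0]]]}}

```text
t: 21.15
tcp_pos: [0.5343, -0.0048, 0.0049]
orientation: [-3.141, 0.059, 0.002]
force: [-5.4, -0.2, 0.7]
grip_width: 0.602
finger_force: 14.2
```

{"method": "drive_tool", "body": {"increments": [[[0.0005, 0, 0, 0, 0, 0], [0.0005, 0, 0, 0, 0, 0]]]}}

```text
t: 21.4
tcp_pos: [0.5343, -0.0049, 0.0049]
orientation: [-3.141, 0.059, 0.004]
force: [-5.5, -0.9, 3.5]
grip_width: 0.6
finger_force: 14.2
```

{"method": "drive_tool", "body": {"increments": [[[0.0005, 0, 0, 0, 0, 0], [0.0005, 0, 0, 0, 0, 0]]]}}

```text
t: 21.65
tcp_pos: [0.5343, -0.0049, 0.0049]
orientation: [-3.141, 0.059, 0.005]
force: [-7.4, -0.2, 5.8]
grip_width: 0.602
finger_force: 14.2
```

Contact with the stop at TCP x 0.5343. Relieve, settle, let go, back out.

{"method": "drive_tool", "body": {"increments": [[[-0.001, 0, 0, 0, 0, 0], [-0.0018, 0, 0, 0, 0, 0], [-0.0018, 0, 0.0002, 0, 0, 0], [-0.0018, 0, 0.0004, 0, 0, 0], [-0.0018, 0, 0.0004, 0, 0, 0]]]}}

```text
t: 22.28
tcp_pos: [0.5343, -0.0048, 0.0049]
orientation: [-3.141, 0.059, -0.0]
force: [-4.3, 0.6, 5.2]
grip_width: 0.602
finger_force: 14.2
```

{"method": "drive_tool", "body": {"increments": [[[0, 0, 0, 0, 0, 0], [0, 0, 0, 0, 0, 0], [0, 0, 0, 0, 0, 0]]], "fingers": 0.0565}}

```text
t: 22.65
tcp_pos: [0.5348, -0.005, 0.0046]
orientation: [3.141, -0.059, 0.002]
force: [0.5, 0.9, -0.5]
grip_width: 0.608
finger_force: 0.0
```

{"method": "drive_tool", "body": {"increments": [[[0, 0, 0, 0, 0, 0], [0, 0, 0, 0, 0, 0], [0, 0, 0, 0, 0, 0], [0, 0, 0, 0, 0, 0], [0, 0, 0, 0, 0, 0]]], "fingers": 0.08}}

```text
t: 23.28
tcp_pos: [0.5342, -0.0049, 0.0046]
orientation: [3.141, -0.059, 0.0]
force: [0.4, 0.1, 0.2]
grip_width: 0.86
finger_force: 0.0
```

{"method": "drive_tool", "body": {"increments": [[[-0.01, 0, -0.005, 0, 0, 0], [-0.02, 0, -0.03, 0, 0, 0], [-0.04, 0, -0.06, 0, 0, 0], [-0.06, 0, -0.1, 0, 0, 0], [-0.08, 0, -0.14, 0, 0, 0], [-0.08, 0, -0.14, 0, 0, 0], [-0.08, 0, -0.14, 0, 0, 0]]]}}

```text
t: 24.15
tcp_pos: [0.4539, -0.0018, 0.1443]
orientation: [3.141, -0.059, 0.0]
force: [0.0, 0.2, -0.4]
grip_width: 0.86
finger_force: 0.0
```

```bash
python3 - <<'E'
from h import *
s=readout.observe();print(s["tcp_pos"],s["finger_force"],s["t"])
np.save("s6.npy",np.r_[s["tcp_pos"],s["orientation"]])
im=optics.snapshot("wrist")[...,::-1];cv2.imwrite("pics/w6.png",im)
E
```

```text
[ 0.45392376 -0.00181039  0.14434109] 0.0 24.15
```

View pics/w6.png

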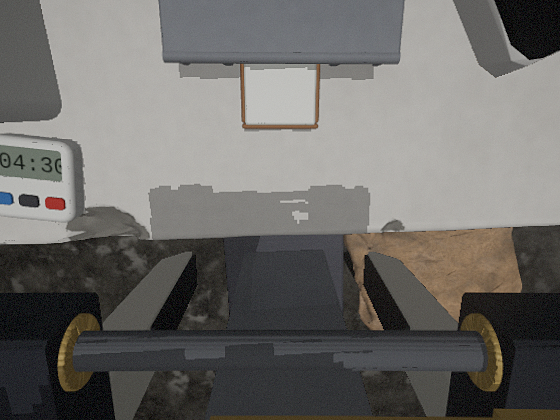

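The trough sits centred in the bay, its near end at row 127 (columns 242–319), mouth edge at row 62. Quick check of the protrusion.

```bash
python3 - <<'E'
from h import *
np.set_printoptions(precision=4,suppress=True)
v=np.load("s6.npy");s=dict(tcp_pos=v[:3],orientation=v[3:])
a=cast("wrist",[[243,128],[319,127]],.031,s);b=cast("wrist",[[166,56],[401,56],[164,63],[402,63]],.054,s)
print(a,a.mean(0));print(b[:2].mean(0),b[2:].mean(0))
E
```

```text
[[ 0.5134  0.0222  0.031 ]
 [ 0.512  -0.0325  0.031 ]] [ 0.5127 -0.0051  0.031 ]
[ 0.5574 -0.0083  0.054 ] [ 0.5534 -0.0078  0.054 ]
```

```bash
python3 -c "
from workcell import job
print(job.hand_in())"
```

```text
the job is handed in; nothing more can be done
None
```

The trough is stowed under the riser against the back stop, about 43 to 45 mm of its near end standing out (45 expected); it was let go and the job was handed in at about 24 s of the 58 s allowed, but hand-in returned no verdict.

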